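# Swing the wet keycap round to the curing lamp

### The job

Cure the wet resin keycap: push with one fingertip on an arm of the four-armed turntable to swing the keycap round until it stands squarely in front of the middle of the lamp's window, and only then push the lamp's lever knob round from off to its middle mark. Nothing is to be picked up: the resin is still wet, so do not touch the keycap or the little round cabochon, keep both sitting in their saucers, and leave the other things on the counter where they stand.

Things in the scene. Friction and masses are not known exactly. Their poses are not given: they have to be found in the camera images.
- station: fixed curing station: grey deck, x -90 to 90 and y -195 to 145 mm, top 26 mm above the counter. Origin on the counter below the turntable's axis, z up; yaw up to 0.4 rad either way. At its +y end stands the white lamp head, x -40 to 40, y 110 to 145 mm, top 95 mm above the counter, its dark window with LEDs facing -y, towards the turntable. At its -y end is the lever knob.
- turntable_axis (a point): on the turntable's upright axis at the mid height of the arms, 48 mm above the counter. Hub of radius 14 mm, top 60 mm above the counter (pin on it to 64). Four equal arms at right angles: bars 12 mm wide, 42 to 54 mm above the counter, from the hub to a round saucer centred 75 mm from the axis. Free gap of 12 mm or more between arms and deck.
- turntable (a joint): turn in rad since the start (0 at the start), counter-clockwise from above positive. Read where the arms point from the saucers: each arm points from the axis to its saucer. At the start the keycap's arm is 0.9 to 3.14 rad from the lamp on either side. Turns either way through more than half a turn, no stop from -6.6 to 6.6; light friction (0.025 N m, 0.6 N at 45 mm); stays where left.
- lamp_spot (a point): the point where the keycap should stand, in front of the middle of the lamp window: 75 mm from the turntable's axis along station +y, 58 mm above the counter.
- saucer0 (a point): middle of the inner floor, 52 mm above the counter, of the saucer that holds the keycap. All saucers: outer radius 16.5 mm, inner radius 14 mm, rim 56 mm above the counter.
- saucer1 (a point): middle of the inner floor of the saucer that holds the cabochon, the next one counter-clockwise from above.
- saucer2 (a point): middle of the inner floor of the empty saucer opposite the keycap.
- saucer3 (a point): middle of the inner floor of the empty saucer opposite the cabochon.
- keycap_center (a point): centre of the wet amber resin keycap, a square block 18 by 18 mm at the foot tapering to 13 mm at the top, 12 mm high, standing loose in its saucer; 11 to 17 g.
- cabochon_center (a point): centre of the wet amber cabochon, a round dome 12 mm across and 5 mm high, much smaller than the keycap, lying loose in its saucer; 10 g.
- knob_axis (a point): on the upright axis of the lever knob, 44 mm above the counter, 125 mm from the turntable's axis along station -y. Black boss of radius 14 mm, 28 to 54 mm above the counter. Three white marks lie on the deck 60 mm from the axis, in the station's frame at -30 (off), -90 (middle, straight away from the turntable) and -150 degrees (full).
- lever_tip (a point): outer end of the knob's one lever at its mid height, 52 mm from the knob's axis. The lever is a bar 9 mm wide, 36 to 52 mm above the counter; 10 mm free below it.
- lamp_knob (a joint): turn of the lever knob in rad, clockwise from above positive: 0 at the off mark (a stop), 1.047 at the middle mark, 2.094 at full (a stop). In the station's frame the lever points at -30 degrees minus this value. Starts from 0 to 0.3. Friction about 0.04 N m, 1 N at the lever; stays where left.
- funnel: green silicone funnel standing mouth down, 64 mm across and 55 mm high, on the counter beyond the deck; origin at the middle of its underside.
- mixing_cup: small white plastic cup 42 mm across and 42 mm high on the robot's side of the deck; origin at the middle of its underside.
- resin_bottle: amber bottle 42 mm across and 90 mm high beyond the deck; origin at the middle of its underside.
- tweezers: steel tweezers 130 mm long, 3 mm thick, lying on the counter on the robot's side of the deck; origin near their middle, x towards the tips.
- bowl: stainless steel bowl 130 mm across and 50 mm high, to the left; origin at the middle of its underside.
- clear_box: clear plastic box 90 by 120 by 40 mm with a hinged clear lid (shut), fixed on the counter to the right; origin at the middle of its underside.

How it is judged:
By the outcome, as a careful person would: the job done as asked, in the order asked, and still so for the second after the job is handed in, with the robot touching nothing.
It also fails if it takes over 56 s, if anything falls off the work surface, if the arm or the gripper's body presses on something with over 40 N, if the wrist force passes 120 N, or if a joint passes its speed limit or range.

### The arm

A 6-joint arm with a two-finger parallel gripper is mounted at the origin on the work surface. World frame = base frame: x ahead of the robot, y to its left, z up, the work surface at z = 0. Lengths are in mm, angles in rad, forces in N, time in s.
With the tool pointing down it reaches from about 275 to 750 mm from the base axis. Payload 10.2 kg.
Tool frame: the origin (TCP) lies midway between the tips of the shut fingers; the grasp point (between the pads) lies 19 mm behind it; z points along the fingers, y is the line along which they close (so a half turn about z gives the same grasp; the last joint's range is limited). The gripper opens to 85 mm and grips with 20 to 120 N. Pads are 22 mm wide; open, the fingers measure 114 mm over their backs; the gripper's body (76 mm by 85 mm) begins 54 mm behind the grasp point. The pads swing forward as they close: fully open they stand 13 mm farther back than shut.
Start: joints at [0.947, 0.313, 1.498, -0, 1.331, -0.223], TCP at [204.844, 483.394, 231.294] pointing down, gripper open.
Joint ranges: [-2.94, 2.94], [-0.97, 2.17], [0.19, 2.56], [-1.23, 4.37], [0.02, 3.11], [-2.88, 2.88]. Speed limits (rad/s): [2.39, 2.39, 3.01, 3.14, 3.14, 3.14].

### API

Orientations are given as a unit quaternion [w, x, y, z].
In Python, from rig import ctrl gives the robot as it stands.
- The arm moves only by the tool send_rows, never from a script. Its argument "targets" is a list of rows, each an object with "offset": the shift along the world's x, y, z in cm, a list of three; "spin": the turn about the world's z in rad. A call has 1 to 8 rows; each row is the pose to reach, as a shift and turn from the pose commanded when the call began; what a row does not reach only later rows make up. A row lasts 1/12 s, in which the tool goes at most 41.7 mm and 7.16 degrees, less where a joint would pass 70% of its speed; a pose out of reach is approached as far as the arm can. A call with a gripper value outside its range is refused whole. "grip" is the opening, from 0 (shut) to 1 (fully open), set as the call begins (left out, the last holds). The fingers move at their own pace and stop on an object; "squeeze" is the grip in N (left out, the last holds). Time passes only in rows, so rows that repeat a pose let the fingers close. It gives the time, the measured TCP pose, the force, the opening and the grip force at its end, in the units of the state.
- ctrl.sense(): the state, without advancing time (a new reading comes with each control period).
- ctrl.capture(name): name is "side" or "top" or "wrist"; returns (picture, depth): 384x512x3 uint8, red, green, blue; 384x512 float32, mm along the optical axis (not along the pixel's ray), 0 where there is no reading.
- ctrl.calibration(name): a dict with "fx", "fy", "cx", "cy" (pixels), "k1" (the pictures are not rectified: a ray, as slopes to the right and down, at radius r is drawn at 1 + k1 r^2 times it, then the intrinsics apply), "view" (4x4, takes a point from world to camera coordinates); the wrist camera has in their place "mount" (4x4, takes a point from camera to tool coordinates, whose origin is the TCP and whose axes are the flange's). Camera axes: x right, y down, z forward; pixel columns grow to the right and rows downward; lengths in mm; the calibration is good to about 2 mm. A picture is of the moment at which its call begins: read the wrist's pose just before it. calibration takes no time and is no camera call.
- ctrl.finish_job(): hands the job in; it is judged then, once.
Trained networks look in the newest picture that a camera, given by its name, has taken for a name from the list of things; names that differ only in an ending like _2 or _b are one class to them, and where a whole thing is asked for, a point or a joint stands for the part that bears it (a point fixed in the world has none). Each returns a list of dicts, best first, with "conf" (0 to 1); they miss things now and then, are a little off and sometimes report something else, mostly with a low value. They report only what shows in the picture. A call takes as long as a camera call.
- ctrl.search_frame(camera, query): "box" ([left, top, right, bottom] in pixels, round what is visible of it).
- ctrl.place_of(camera, query): "uv" ([column, row] in pixels: a listed point, or the origin of a listed thing).
The state is a dict: "time_s": time; "joints": joint angles; "dq": joint speeds; "tau": joint torques, N m; "eef_pos": TCP position; "ee_rot": TCP orientation; "force": force on the tool from outside, world axes, zero at the start; "wrist_torque": the same for the moment, N m; "grip_width": opening from 0.0 (shut) to 1.0 (fully open); "grip_force": force on a finger pad.
Only numpy, scipy, OpenCV 4.12 (cv2) and the standard library are available. Lean on these libraries where they do the work, as an engineer would, in place of code of your own. Each camera call takes 0.05 s, during which the arm holds its last target. There are 200 camera calls.

## Working session

There is one attempt and no reset: what is moved stays moved. The work goes in short steps, Python scripts to look and compute and a tool call to move; the robot and the scene stay as the last step left them, time stands still between calls to the robot, and variables do not carry over. Pictures are saved under pics/ and viewed, at most 10 in all, crops included, and the job is handed in when it is done.

Besides the shell and the picture viewer there is one more tool, called after "Request:" as name([rows], argument=value, ...), one row to a line, values as JSON. send_rows: Moves the arm, as the interface text tells. Its arguments: {"type":"object","properties":{"targets":{"type":"array"},"grip":{"type":"number"},"squeeze":{"type":"number"}},"required":["targets"]}

```bash
ls; mkdir -p pics
cat > h.py <<'E'
import numpy as np, cv2
from rig import ctrl
def ray(c,uv):
    k=c; x=(uv[0]-k['cx'])/k['fx']; y=(uv[1]-k['cy'])/k['fy']
    r=np.hypot(x,y); s=r
    for _ in range(20): s=r/(1+k['k1']*s*s)
    f=s/r if r>0 else 1
    return np.array([x*f,y*f,1.])
def at_z(name,uv,z):
    c=ctrl.calibration(name); M=np.linalg.inv(np.array(c['view']))
    d=M[:3,:3]@ray(c,uv); o=M[:3,3]
    return o+d*(z-o[2])/d[2]
def at_d(name,uv,D):
    c=ctrl.calibration(name); M=np.linalg.inv(np.array(c['view']))
    return M[:3,:3]@(ray(c,uv)*D)+M[:3,3]
def save(name,fn):
    p,d=ctrl.capture(name); cv2.imwrite('pics/'+fn,p[:,:,::-1]); return p,d
E
python3 - <<'E'
from h import *
np.set_printoptions(precision=1,suppress=True)
Z=dict(saucer0=52,saucer1=52,saucer2=52,saucer3=52,turntable_axis=48,knob_axis=44,lever_tip=44,keycap_center=58,cabochon_center=54.5,lamp_spot=58,funnel=0,mixing_cup=0,resin_bottle=0,tweezers=2,bowl=0,clear_box=0)
ims=[]
for cam in ('top','side'):
    p,d=save(cam,cam+'0.png'); 
    print(cam,np.linalg.inv(np.array(ctrl.calibration(cam)['view']))[:3,3])
    for n,z in Z.items():
        for r in ctrl.place_of(cam,n)[:2]:
            print(n,round(r['conf'],2),np.array(r['uv']),at_z(cam,r['uv'],z))
print(ctrl.sense())
E
```

```text
pics
top [ 449.1   23.2 1333.5]
saucer0 0.95 [262.6 171. ] [650.  21.  52.]
saucer0 0.82 [292.7 189.5] [596.8 -63.8  52. ]
saucer1 0.95 [262.6 171. ] [650.  21.  52.]
saucer1 0.82 [292.7 189.5] [596.8 -63.8  52. ]
saucer2 0.95 [262.6 171. ] [650.  21.  52.]
saucer2 0.82 [292.7 189.5] [596.8 -63.8  52. ]
saucer3 0.95 [262.6 171. ] [650.  21.  52.]
saucer3 0.82 [292.7 189.5] [596.8 -63.8  52. ]
turntable_axis 0.65 [272.1 194.4] [583.6  -5.6  48. ]
turntable_axis 0.54 [117.3 206.3] [551.2 435.9  48. ]
knob_axis 0.75 [310.3 207.6] [ 545.8 -113.6   44. ]
lever_tip 0.52 [328.7 197.9] [ 573.2 -166.6   44. ]
keycap_center 0.66 [273.9 219.9] [511.   -9.9  58. ]
keycap_center 0.38 [266.  170.4] [650.8  11.4  58. ]
cabochon_center 0.59 [294.4 188.4] [599.6 -68.5  54.5]
lamp_spot 0.91 [242.5 189.2] [597.6  77.7  58. ]
lamp_spot 0.29 [330.2 198.6] [ 569.8 -168.8   58. ]
funnel 0.9 [305.8 154.2] [ 708.2 -107.7    0. ]
funnel 0.62 [293.3 187.9] [607.5 -69.2   0. ]
mixing_cup 0.69 [294.3 257.2] [405.4 -69.7   0. ]
resin_bottle 0.71 [308.7 154.5] [ 707.3 -116.4    0. ]
resin_bottle 0.57 [263.2 148.5]
[... 1175 characters left out ...]
.6 -430.8    0. ]
mixing_cup 0.47 [316.4 198.5] [412.  -78.2   0. ]
resin_bottle 0.63 [207.3 212.7] [730.4  19.9   0. ]
tweezers 0.6 [299.8 238. ] [453.1  89.1   2. ]
bowl 0.79 [248.2 358.1] [545.9 450.1   0. ]
clear_box 0.67 [271.8 125.8] [ 587.5 -452.2    0. ]
clear_box 0.4 [262.  165.1] [ 596.  -219.6    0. ]
{'time_s': 1.7, 'joints': array([ 0.9,  0.3,  1.5, -0. ,  1.3, -0.2]), 'dq': array([ 0.,  0., -0.,  0.,  0.,  0.]), 'tau': array([  0. , -41.2, -26. ,  -0. ,   0. ,   0. ]), 'eef_pos': array([204.8, 483.4, 231.3]), 'ee_rot': array([-0. ,  0.2,  1. , -0. ]), 'force': array([-1.2, -0.1,  0.5]), 'wrist_torque': array([-0.,  0.,  0.]), 'grip_force': 0.0, 'grip_width': 1.0026482724835215}
```

Run:
```python
import cv2
a=cv2.imread('pics/top0.png')[130:280,205:355]; b=cv2.imread('pics/side0.png')[130:260,190:340]
a=cv2.resize(a,(600,600),interpolation=cv2.INTER_CUBIC); cv2.imwrite('pics/a.png',a)
cv2.imwrite('pics/b.png',cv2.resize(b,(690,598),interpolation=cv2.INTER_CUBIC))
```

```text
(no output)
```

View pics/a.png

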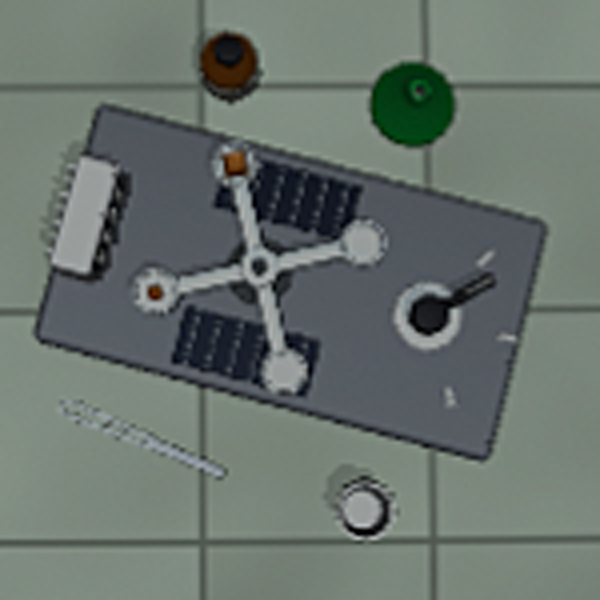

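View pics/b.png

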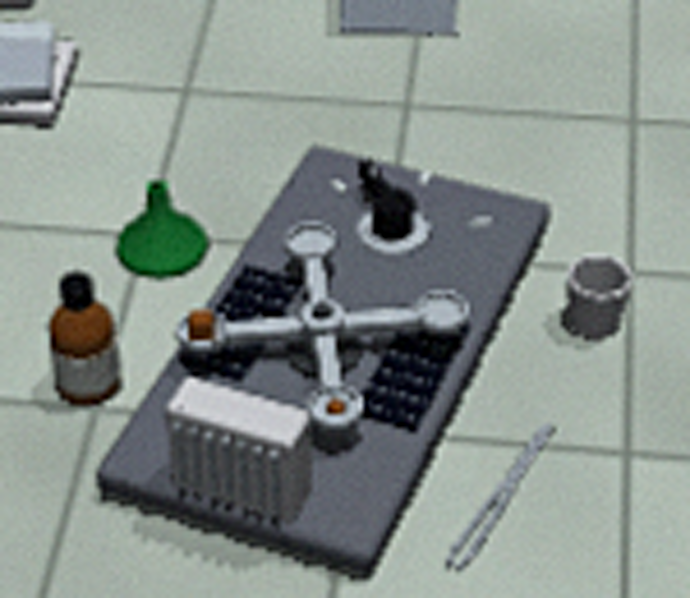

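The top crop shows the keycap at crop pixel (235,162), the cabochon at (155,292), the hub at (260,267) and the empty saucers at (364,243) and (285,370). The lever points from (432,315) to (490,282), near its off mark. The deck corners are at (103,105), (545,222), (488,460) and (38,340).

Run:
```python
from h import *
np.set_printoptions(precision=1,suppress=True)
from scipy.optimize import least_squares
P=lambda x,y,z:at_z('top',(205+(x+.5)/4-.5,130+(y+.5)/4-.5),z)
C=np.array([P(103,105,26),P(545,222,26),P(488,460,26),P(38,340,26)])[:,:2]
L=np.array([[90,145],[90,-195],[-90,-195],[-90,145]])
R=lambda a:np.array([[np.cos(a),-np.sin(a)],[np.sin(a),np.cos(a)]])
Kn=P(432,315,54)[:2]; H=P(260,267,62)[:2]
def f(p):
    T=lambda q:R(p[2])@np.array(q)+p[:2]
    return np.concatenate([(L@R(p[2]).T+p[:2]-C).ravel(),T([0,-125])-Kn,T([0,0])-H])
s=least_squares(f,[583,0,-.26]); print('station',s.x, 'yaw %.3f'%s.x[2],'res',s.fun)
ax=s.x[:2]
for n,x,y,z in [('key',235,162,64),('cab',155,292,55),('s2',285,370,54),('s3',364,243,54),('tip',490,282,50)]:
    p=P(x,y,z)[:2]; o=Kn if n=='tip' else ax
    v=R(-s.x[2])@(p-o); print(n,p,np.hypot(*v),'station angle deg',np.degrees(np.arctan2(v[1],v[0])))
print('hub',H,'knob',Kn,'lampspot',ax+R(s.x[2])@[0,75])
for n,uv in [('cup',(365,510)),('tw1',(60,400)),('tw2',(222,472)),('bottle',(230,50)),('funnel',(418,92))]: print(n,P(*uv,dict(cup=42,bottle=90,funnel=55).get(n,2)))
```

```text
station [576.5   1.4  -0.3] yaw -0.265 res [ 2.2  3.3  0.3 -4.8 -2.5 -2.5 -0.8  4.5  0.8 -0.1 -0.1 -0.3]
key [650.6  18.8] 76.19740795684145 station angle deg 28.410731857734298
cab [560.   75.4] 75.79924106169614 station angle deg 117.72805478723218
s2 [504.9 -15.4] 73.49168151460539 station angle deg -151.55910162183443
s3 [594.  -71.9] 75.3801707454851 station angle deg -61.32278978327305
tip [ 566.3 -161.1] 48.10260560630446 station angle deg -45.68204940379686
hub [576.6   1.7] knob [ 542.9 -119.1] lampspot [596.1  73.8]
cup [406.9 -71.2  42. ]
tw1 [486.1 146.7   2. ]
tw2 [433.6  29.2   2. ]
bottle [725.3  22.   90. ]
funnel [ 702.1 -111.9   55. ]
```

Run:
```python
from h import *
s=ctrl.sense(); w,x,y,z=s['ee_rot']; phi=np.degrees(np.arctan2(y,x)); print(s['ee_rot'].round(4),'tool x deg',2*phi,'tool y deg',2*phi-90, s['eef_pos'].round(1))
```

```text
[-0.      0.1991  0.98   -0.    ] tool x deg 157.03523166130483 tool y deg 67.03523166130483 [204.8 483.4 231.3]
```

Request:
send_rows([
  {"offset":[4,-4,0],"spin":0},
  {"offset":[8,-8,0],"spin":0},
], grip=0)

```text
time_s: 1.87
eef_pos: [263.4, 424.3, 231.2]
ee_rot: [-0.0, 0.197, 0.98, 0.0]
force: [1.6, 0.7, 0.7]
grip_width: 0.746
grip_force: 0.0
```

Request:
send_rows([
  {"offset":[1.5,-2.2,0],"spin":-0.11},
  {"offset":[3.1,-4.7,0],"spin":-0.22},
  {"offset":[4.7,-7.0,0],"spin":-0.33},
  {"offset":[6.2,-9.4,0],"spin":-0.44},
  {"offset":[7.8,-11.7,0],"spin":-0.55},
  {"offset":[9.3,-14.0,0],"spin":-0.66},
  {"offset":[10.9,-16.4,0],"spin":-0.77},
  {"offset":[12.4,-18.7,0],"spin":-0.88},
])

```text
time_s: 2.53
eef_pos: [388.4, 236.2, 231.4]
ee_rot: [0.0, 0.6, 0.8, 0.0]
force: [0.3, -0.1, 0.3]
grip_width: -0.002
grip_force: 0.0
```

Request:
send_rows([
  {"offset":[1.5,-2.3,0],"spin":-0.11},
  {"offset":[3.1,-4.7,0],"spin":-0.22},
  {"offset":[4.7,-7.0,0],"spin":-0.33},
  {"offset":[6.2,-9.4,-1],"spin":-0.44},
  {"offset":[7.8,-11.7,-2],"spin":-0.55},
  {"offset":[9.3,-14.0,-3],"spin":-0.66},
  {"offset":[10.9,-16.4,-4],"spin":-0.77},
  {"offset":[12.5,-18.8,-5],"spin":-0.88},
])

```text
time_s: 3.2
eef_pos: [513.4, 48.2, 180.9]
ee_rot: [0.0, 0.883, 0.469, 0.0]
force: [0.4, 0.5, 0.6]
grip_width: 0.003
grip_force: 0.0
```

Request:
send_rows([
  {"offset":[0,0,-1],"spin":-0.11},
  {"offset":[0,0,-2],"spin":-0.22},
  {"offset":[0,0,-3],"spin":-0.33},
  {"offset":[0,0,-4],"spin":-0.44},
  {"offset":[0,0,-5],"spin":-0.55},
  {"offset":[0,0,-6],"spin":-0.66},
  {"offset":[0,0,-7],"spin":-0.752},
  {"offset":[0,0,-7],"spin":-0.752},
])

```text
time_s: 3.87
eef_pos: [511.9, 49.5, 109.7]
ee_rot: [-0.0, 0.994, 0.113, -0.002]
force: [-0.3, -0.6, 0.3]
grip_width: 0.0
grip_force: 0.0
```

Run:
```python
from h import *
s=ctrl.sense(); print(s['eef_pos'],s['ee_rot'],s['joints'],s['grip_width'],s['force'])
a,_=save('wrist','w1.png'); b,_=save('side','s1.png')
b=cv2.resize(b[130:260,190:340],(590,511),interpolation=cv2.INTER_CUBIC)
cv2.imwrite('pics/s1c.png',b[:,:,::-1])
```

```text
[511.88261718  49.53075426 109.68034255] [-3.58862664e-04  9.93647043e-01  1.12530612e-01 -1.51231968e-03] [-1.31637891e-01  4.22519463e-01  1.68455409e+00 -4.12348735e-05
  1.03762753e+00  1.21364023e+00] 5.347824711481457e-05 [-0.25115866 -0.56914716  0.32854866]
```

View pics/w1.png

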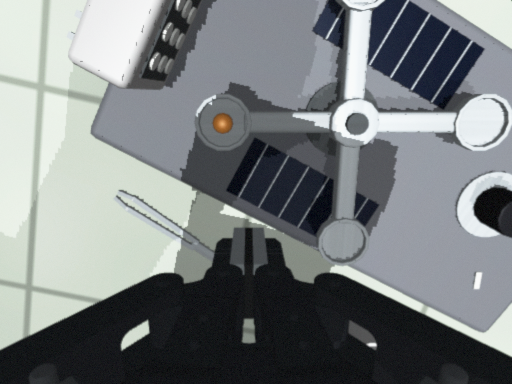

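View pics/s1c.png

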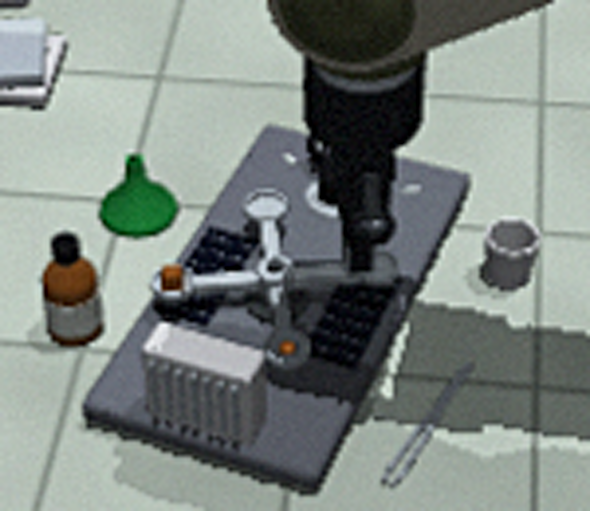

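The wrist picture shows the hub at (356,122), the cabochon at (222,123), empty saucer2 at (344,240) and the knob boss near (492,210). The shut fingertips are at about (248,235). The side view shows the finger over the quadrant between saucer2 and the cabochon arm.

```bash
cat >> h.py <<'E'
from scipy.spatial.transform import Rotation as Ro
def wpose(s):
    w,x,y,z=s['ee_rot']; T=np.eye(4); T[:3,:3]=Ro.from_quat([x,y,z,w]).as_matrix(); T[:3,3]=s['eef_pos']
    return T@np.array(ctrl.calibration('wrist')['mount'])
def w_z(uv,z,M):
    c=ctrl.calibration('wrist'); d=M[:3,:3]@ray(c,uv); o=M[:3,3]
    return o+d*(z-o[2])/d[2]
E
python3 - <<'E'
from h import *
np.set_printoptions(precision=1,suppress=True)
s=ctrl.sense(); M=wpose(s); print(np.array(ctrl.calibration('wrist')['mount']))
for n,uv,z in [('hub',(355,123),62),('cab',(222,123),55),('s2',(344,240),54),('s3',(483,121),54),('knob',(492,208),54),('c1',(94,131),26),('c2',(485,331),26),('tipL',(230,240),109.7),('tipR',(267,240),109.7),('tipfront',(248,228),109.7)]: print(n,w_z(uv,z,M))
c=ctrl.calibration('wrist'); p=np.linalg.inv(np.array(c['mount']))[:3,3]; print('tcp in cam',p, c['fx']*p[0]/p[2]+c['cx'],c['fy']*p[1]/p[2]+c['cy'])
d=ctrl.capture('wrist')[1]; print(d[225:275:6,215:285:5].round())
E
```

```text
[[  -0.    -1.    -0.3   67.9]
 [   1.    -0.     0.     0.7]
 [  -0.    -0.3    1.  -143.1]
 [   0.     0.     0.     1. ]]
hub [577.7   2.1  62. ]
cab [559.9  75.4  55. ]
s2 [505.  -16.7  54. ]
s3 [596.  -73.3  54. ]
knob [ 547.1 -100.9   54. ]
c1 [532.3 159.6  26. ]
c2 [ 445.  -161.7   26. ]
tipL [513.5  57.5 109.7]
tipR [517.4  40.7 109.7]
tipfront [521.2  50.7 109.7]
tcp in cam [ -0.8  27.4 156. ] 246.50886497457662 246.55751155386582
[[272. 272. 273. 272. 272. 271. 272. 273. 270. 272. 273. 245. 243. 245.]
 [272. 273. 274. 274. 144. 144. 144. 145. 145. 145. 273.   0. 274. 247.]
 [275. 275. 276. 276. 138. 139. 138. 138. 138. 140. 276. 275.   0. 274.]
 [276. 142. 142. 142. 132. 133. 132. 134. 132. 134. 133. 143. 143. 141.]
 [277. 138. 136. 137. 127. 128. 126. 128. 129. 127. 129. 137. 137. 136.]
 [131. 131. 131. 133. 123. 122. 123. 123. 123. 123. 123. 131. 130. 131.]
 [127. 127. 126. 119. 119. 117. 118. 118. 119. 120. 119. 128. 127. 126.]
 [113. 109. 109. 109. 113. 117. 117. 117. 116. 112. 112. 110. 109. 109.]
 [109. 108. 105. 107. 109. 109. 118. 117. 109. 108. 109. 106. 106. 108.]]
```

Request:
send_rows([
  {"offset":[1.2,-1.1,0],"spin":0},
  {"offset":[2.3,-2.1,0],"spin":0},
  {"offset":[2.3,-2.1,-1.5],"spin":0},
  {"offset":[2.3,-2.1,-3.5],"spin":0},
  {"offset":[2.3,-2.1,-5.5],"spin":0},
  {"offset":[2.3,-2.1,-6.8],"spin":0},
  {"offset":[2.3,-2.1,-7.2],"spin":0},
  {"offset":[2.3,-2.1,-7.2],"spin":0},
])

```text
time_s: 4.68
eef_pos: [535.7, 28.5, 39.2]
ee_rot: [-0.0, 0.993, 0.115, -0.0]
force: [-0.1, -0.7, 0.5]
grip_width: 0.003
grip_force: 0.0
```

Run:
```python
import numpy as np
b=None
for i,t in enumerate(np.r_[-166.9:-108:2.2]):
    a=np.radians(t);u=np.array([np.cos(a),np.sin(a)]);n=np.array([u[1],-u[0]])
    c=(np.array([577,2])+42*u+20.5*n-[534.9,28.5])/10
    print(i,round(t,1),c.round(2),round(np.radians(t+167.1),2))
```

```text
0 -166.9 [-0.35 -1.61] 0.0
1 -164.7 [-0.38 -1.78] 0.04
2 -162.5 [-0.41 -1.96] 0.08
3 -160.3 [-0.44 -2.14] 0.12
4 -158.1 [-0.45 -2.31] 0.16
5 -155.9 [-0.46 -2.49] 0.2
6 -153.7 [-0.46 -2.67] 0.23
7 -151.5 [-0.46 -2.85] 0.27
8 -149.3 [-0.45 -3.03] 0.31
9 -147.1 [-0.43 -3.21] 0.35
10 -144.9 [-0.4  -3.39] 0.39
11 -142.7 [-0.37 -3.56] 0.43
12 -140.5 [-0.33 -3.74] 0.46
13 -138.3 [-0.29 -3.91] 0.5
14 -136.1 [-0.24 -4.09] 0.54
15 -133.9 [-0.18 -4.25] 0.58
16 -131.7 [-0.11 -4.42] 0.62
17 -129.5 [-0.04 -4.59] 0.66
18 -127.3 [ 0.03 -4.75] 0.69
19 -125.1 [ 0.12 -4.91] 0.73
20 -122.9 [ 0.21 -5.06] 0.77
21 -120.7 [ 0.3  -5.21] 0.81
22 -118.5 [ 0.4  -5.36] 0.85
23 -116.3 [ 0.51 -5.51] 0.89
24 -114.1 [ 0.62 -5.65] 0.93
25 -111.9 [ 0.74 -5.78] 0.96
26 -109.7 [ 0.86 -5.91] 1.0
```

Request:
send_rows([
  {"offset":[-0.1,-0.4,0],"spin":0},
  {"offset":[-0.2,-0.8,0],"spin":0},
  {"offset":[-0.3,-1.1,0],"spin":0},
  {"offset":[-0.35,-1.4,0],"spin":0},
  {"offset":[-0.36,-1.61,0],"spin":0},
  {"offset":[-0.38,-1.78,0],"spin":0.04},
  {"offset":[-0.41,-1.96,0],"spin":0.08},
  {"offset":[-0.44,-2.14,0],"spin":0.12},
])

```text
time_s: 5.35
eef_pos: [531.5, 6.9, 39.6]
ee_rot: [-0.0, 0.985, 0.174, 0.0]
force: [0.8, 1.3, 0.6]
grip_width: -0.001
grip_force: 0.3
```

Request:
send_rows([
  {"offset":[-0.01,-0.17,0],"spin":0.04},
  {"offset":[-0.02,-0.35,0],"spin":0.08},
  {"offset":[-0.02,-0.53,0],"spin":0.11},
  {"offset":[-0.02,-0.71,0],"spin":0.15},
  {"offset":[-0.01,-0.89,0],"spin":0.19},
  {"offset":[0.01,-1.07,0],"spin":0.23},
  {"offset":[0.04,-1.25,0],"spin":0.27},
  {"offset":[0.07,-1.42,0],"spin":0.31},
])

```text
time_s: 6.02
eef_pos: [532.1, -7.3, 39.5]
ee_rot: [-0.0, 0.946, 0.324, 0.0]
force: [0.1, 0.4, 0.6]
grip_width: -0.004
grip_force: 0.3
```

Run:
```python
from h import *
a,_=save('wrist','w2.png'); b,_=save('top','t2.png')
b=cv2.resize(b[150:250,205:335],(499,384),interpolation=cv2.INTER_CUBIC)
cv2.imwrite('pics/c2.png',cv2.resize(np.hstack([a,b]),None,fx=.79,fy=.79)[:,:,::-1])
```

```text
(no output)
```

View pics/c2.png

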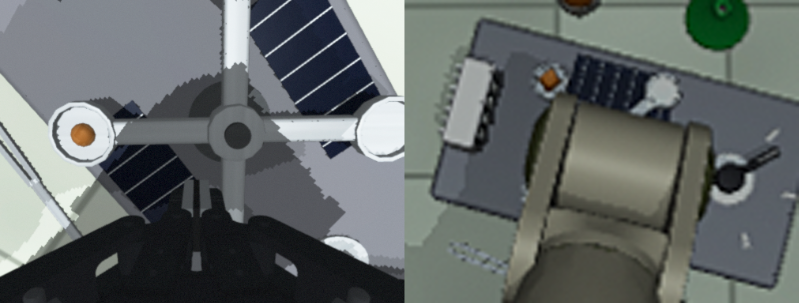

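The left half (wrist view) shows the finger at (195,195) beside the saucer2 arm, which stands vertical and so is aligned with the tool. The cabochon is central in its saucer at (83,134). The right half (top view) shows the keycap at (548,78), in its saucer and swinging towards the lamp. I'll continue the arc.

Request:
send_rows([
  {"offset":[0.04,-0.18,0],"spin":0.03},
  {"offset":[0.08,-0.35,0],"spin":0.07},
  {"offset":[0.13,-0.53,0],"spin":0.11},
  {"offset":[0.19,-0.69,0],"spin":0.15},
  {"offset":[0.26,-0.86,0],"spin":0.19},
  {"offset":[0.33,-1.03,0],"spin":0.23},
  {"offset":[0.4,-1.19,0],"spin":0.26},
  {"offset":[0.49,-1.35,0],"spin":0.3},
])

```text
time_s: 6.78
eef_pos: [536.9, -20.6, 39.4]
ee_rot: [-0.0, 0.887, 0.461, -0.0]
force: [-1.1, -0.3, 0.0]
grip_width: 0.001
grip_force: 0.3
```

Request:
send_rows([
  {"offset":[0.09,-0.15,0],"spin":0.04},
  {"offset":[0.18,-0.3,0],"spin":0.08},
  {"offset":[0.27,-0.44,0],"spin":0.12},
  {"offset":[0.36,-0.57,0],"spin":0.15},
  {"offset":[0.44,-0.68,0],"spin":0.18},
  {"offset":[0.49,-0.75,0],"spin":0.2},
  {"offset":[0.52,-0.79,0],"spin":0.21},
  {"offset":[0.52,-0.79,0],"spin":0.21},
])

```text
time_s: 7.45
eef_pos: [542.2, -28.6, 39.3]
ee_rot: [-0.0, 0.834, 0.552, 0.0]
force: [-2.1, -0.5, 0.3]
grip_width: 0.001
grip_force: 0.2
```

Run:
```python
from h import *
np.set_printoptions(precision=2,suppress=True)
s=ctrl.sense(); M=wpose(s); a,_=save('wrist','w3.png'); b,_=save('top','t3.png')
print(s['eef_pos'],s['ee_rot'])
for n,z in [('keycap_center',58),('saucer0',52),('cabochon_center',54.5),('lamp_spot',58)]:
    for r in ctrl.place_of('top',n)[:3]: print(n,round(r['conf'],2),np.array(r['uv']),at_z('top',r['uv'],z))
b=cv2.resize(b[150:250,205:335],(499,384),interpolation=cv2.INTER_CUBIC)
cv2.imwrite('pics/c3.png',cv2.resize(np.hstack([a,b]),None,fx=.79,fy=.79)[:,:,::-1])
```

```text
[542.18 -28.56  39.32] [-0.    0.83  0.55  0.  ]
keycap_center 0.56 [244.6 188.8] [598.71  71.84  58.  ]
saucer0 0.75 [278.7 171. ] [649.83 -24.7   52.  ]
saucer0 0.52 [243.3 184.4] [611.95  75.74  52.  ]
cabochon_center 0.74 [259.4 146.7] [719.86  29.8   54.5 ]
cabochon_center 0.73 [418.  204.1] [ 552.72 -421.93   54.5 ]
lamp_spot 0.8 [243.5 188.6] [599.29  74.93  58.  ]
```

View pics/c3.png

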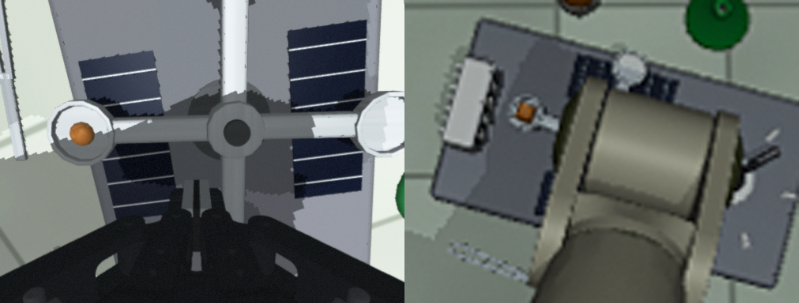

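The wrist view shows the saucer2 arm still aligned with the tool and the cabochon at (83,132), seated in its saucer. The top view shows the keycap at (525,113), a few degrees short of the lamp. Next I'll measure the arm angle and the station yaw precisely from line segments in the wrist image.

```bash
cat >> h.py <<'E'
def lines(img,M,box=(0,0,512,230),minl=35):
    g=cv2.cvtColor(img,cv2.COLOR_RGB2GRAY); L=cv2.createLineSegmentDetector().detect(g)[0][:,0]
    for l in L:
        if np.hypot(l[2]-l[0],l[3]-l[1])<minl or max(l[1],l[3])>box[3]: continue
        o=[]
        for z in (27,54):
            a,b=w_z(l[:2],z,M),w_z(l[2:],z,M); o.append(np.degrees(np.arctan2(*(b-a)[1::-1]))%90)
        print(l.round(0),'len %.0f'%np.hypot(*(b-a)[:2]),'ang z27 %.1f z54 %.1f'%tuple(o))
E
python3 - <<'E'
from h import *
s=ctrl.sense(); M=wpose(s); lines(cv2.imread('pics/w3.png')[:,:,::-1].copy(),M)
E
```

```text
[364.  65. 463.  51.] len 35 ang z27 74.7 z54 74.7
[103. 102. 197.  89.] len 35 ang z27 74.7 z54 74.7
[368. 102. 463.  89.] len 35 ang z27 74.7 z54 74.7
[467.  47. 364.  61.] len 36 ang z27 74.5 z54 74.5
[153. 132. 203. 125.] len 19 ang z27 74.6 z54 74.6
[459. 220. 388. 229.] len 29 ang z27 74.5 z54 74.5
[463.  86. 367.  99.] len 35 ang z27 74.6 z54 74.6
[197.  85. 103.  99.] len 35 ang z27 74.7 z54 74.7
[476. 115. 511. 113.] len 13 ang z27 69.7 z54 69.7
[461. 123. 368. 135.] len 35 ang z27 74.5 z54 74.5
[371. 204. 458. 193.] len 35 ang z27 74.7 z54 74.7
[333. 175. 449. 172.] len 45 ang z27 68.4 z54 68.4
[203. 122. 152. 129.] len 20 ang z27 74.6 z54 74.6
[459. 190. 371. 201.] len 35 ang z27 74.5 z54 74.5
[ 31. 201.  13. 101.] len 39 ang z27 67.1 z54 67.1
[15. 98.  9. 54.] len 15 ang z27 64.9 z54 64.9
[ 9. 54.  1.  1.] len 17 ang z27 65.0 z54 65.0
[483.   1. 478. 113.] len 38 ang z27 74.6 z54 74.6
[ 92. 126.  60.   0.] len 43 ang z27 74.7 z54 74.7
[365.  38. 463.  24.] len 34 ang z27 74.6 z54 74.6
[127. 204. 214. 192.] len 35 ang z27 74.6 z54 74.6
[310. 112. 312.   1.] len 37 ang z27 68.6 z54 68.6
[178. 225. 143. 230.] len 15 ang z27 74.6 z54 74.6
[282.   1. 282. 129.] len 44 ang z27 68.2 z54 68.2
[213. 189. 133. 200.] len 32 ang z27 74.7 z54 74.7
[451. 143. 329. 144.] len 46 ang z27 67.5 z54 67.5
[188. 149. 143. 152.] len 17 ang z27 70.9 z54 70.9
[ 99.  77. 150.  69.] len 19 ang z27 75.6 z54 75.6
[264. 147. 189. 149.] len 29 ang z27 68.7 z54 68.7
[144. 181. 262. 177.] len 46 ang z27 68.8 z54 68.8
[218. 220. 179. 225.] len 16 ang z27 74.6 z54 74.6
[ 10. 161.   0. 108.] len 20 ang z27 66.7 z54 66.7
[475.  78. 478.  11.] len 22 ang z27 74.8 z54 74.8
```

Request:
send_rows([
  {"offset":[0.06,-0.06,0],"spin":0.02},
  {"offset":[0.13,-0.14,0],"spin":0.04},
  {"offset":[0.2,-0.21,0],"spin":0.06},
  {"offset":[0.27,-0.28,0],"spin":0.08},
  {"offset":[0.32,-0.33,0],"spin":0.1},
  {"offset":[0.35,-0.36,0],"spin":0.108},
  {"offset":[0.35,-0.36,0],"spin":0.108},
])

```text
time_s: 8.33
eef_pos: [545.8, -32.2, 39.3]
ee_rot: [0.0, 0.803, 0.596, 0.0]
force: [-0.7, -0.5, 0.8]
grip_width: 0.001
grip_force: 0.1
```

Run:
```python
from h import *
s=ctrl.sense(); M=wpose(s); a,_=save('wrist','w4.png'); print(s['eef_pos'],s['ee_rot'],s['force']); lines(a,M,minl=60)
```

```text
[545.76276189 -32.23542045  39.29620138] [5.91567924e-05 8.02868803e-01 5.96155752e-01 2.25028846e-05] [-0.74024058 -0.46373267  0.83530616]
[373.  73. 472.  71.] len 36 ang z27 74.6 z54 74.6
[472.  67. 374.  70.] len 35 ang z27 74.6 z54 74.6
[371. 111. 441. 109.] len 26 ang z27 74.6 z54 74.6
[107.  81. 204.  78.] len 35 ang z27 74.6 z54 74.6
[112. 118. 206. 115.] len 35 ang z27 74.6 z54 74.6
[466. 105. 371. 108.] len 35 ang z27 74.6 z54 74.6
[203.  75. 107.  77.] len 35 ang z27 74.7 z54 74.7
[366. 180. 446. 178.] len 31 ang z27 74.6 z54 74.6
[372. 212. 452. 210.] len 32 ang z27 74.7 z54 74.7
[206. 112. 113. 115.] len 35 ang z27 74.6 z54 74.6
[452. 207. 364. 209.] len 35 ang z27 74.6 z54 74.6
[333. 175. 449. 171.] len 45 ang z27 74.9 z54 74.9
[16. 68. 14.  1.] len 22 ang z27 65.2 z54 65.2
[497.   0. 480. 112.] len 38 ang z27 74.6 z54 74.6
[ 21. 169.  14.  69.] len 37 ang z27 67.1 z54 67.1
[376.  47. 472.  44.] len 34 ang z27 74.6 z54 74.6
[144. 186. 209. 184.] len 26 ang z27 74.6 z54 74.6
[ 96. 123.  79.   0.] len 42 ang z27 74.6 z54 74.6
[282.   1. 282. 129.] len 44 ang z27 74.6 z54 74.6
[212. 213. 124. 215.] len 35 ang z27 74.6 z54 74.6
[310. 122. 312.   1.] len 41 ang z27 75.1 z54 75.1
[126. 218. 211. 216.] len 34 ang z27 74.6 z54 74.6
[449. 143. 381. 143.] len 26 ang z27 73.0 z54 73.0
[263. 146. 142. 150.] len 46 ang z27 74.7 z54 74.7
[209. 182. 147. 183.] len 25 ang z27 74.5 z54 74.5
[146. 180. 262. 177.] len 46 ang z27 74.6 z54 74.6
```

Request:
send_rows([
  {"offset":[-0.3,0.08,0],"spin":0},
  {"offset":[-0.7,0.2,0],"spin":0},
  {"offset":[-1.0,0.27,0],"spin":0},
  {"offset":[-1.0,0.27,1],"spin":0},
  {"offset":[-1.0,0.27,3],"spin":0},
  {"offset":[-1.0,0.27,6],"spin":0},
  {"offset":[-1.0,0.27,9],"spin":0},
  {"offset":[-1.0,0.27,10],"spin":0},
])

```text
time_s: 9.05
eef_pos: [537.2, -29.8, 144.2]
ee_rot: [0.003, 0.803, 0.596, 0.002]
force: [0.4, -0.7, 1.2]
grip_width: -0.002
grip_force: 0.0
```

Request:
send_rows([
  {"offset":[0.5,-1,0],"spin":0.1},
  {"offset":[1.2,-2.5,0],"spin":0.2},
  {"offset":[2,-4.5,0],"spin":0.3},
  {"offset":[3,-6.5,0],"spin":0.4},
  {"offset":[4,-8.5,0],"spin":0.5},
  {"offset":[5,-10.3,0],"spin":0.6},
  {"offset":[5.3,-10.8,0],"spin":0.7},
  {"offset":[5.3,-10.8,0],"spin":0.8},
])

```text
time_s: 9.72
eef_pos: [589.0, -139.0, 139.3]
ee_rot: [0.0, 0.506, 0.862, -0.0]
force: [-0.8, -0.2, -0.5]
grip_width: 0.002
grip_force: 0.0
```

Run:
```python
from h import *
np.set_printoptions(precision=1,suppress=True)
for i in range(2): a,_=ctrl.capture('wrist')
s=ctrl.sense(); M=wpose(s); a,_=save('wrist','w5.png'); b,_=save('top','t5.png'); print(s['eef_pos'],s['ee_rot'],s['dq'])
for n,z in [('knob_axis',44),('lever_tip',44)]:
    for r in ctrl.place_of('wrist',n)[:1]: print(n,r['conf'],r['uv'],w_z(r['uv'],z,M))
lines(a,M,box=(0,0,512,380),minl=25)
b=cv2.resize(b[150:250,205:335],(499,384),interpolation=cv2.INTER_CUBIC)
cv2.imwrite('pics/c5.png',cv2.resize(np.hstack([a,b]),None,fx=.79,fy=.79)[:,:,::-1])
```

```text
[ 588.6 -137.7  139.4] [-0.   0.5  0.9 -0. ] [ 0.  -0.   0.   0.  -0.   0.1]
knob_axis 0.85 [204.0, 134.6] [ 542.7 -118.7   44. ]
lever_tip 0.67 [209.6, 207.2] [ 570.8 -164.7   44. ]
[207. 207. 209. 158.] len 35 ang z27 24.4 z54 24.4
[336. 272. 510. 356.] len 167 ang z27 1.4 z54 1.4
[ -1. 349. 164. 270.] len 157 ang z27 56.4 z54 56.4
[347. 332. 374. 350.] len 29 ang z27 83.9 z54 83.9
[121. 350. 150. 332.] len 31 ang z27 64.4 z54 64.4
[203. 181. 204. 207.] len 19 ang z27 29.2 z54 29.2
[474.  71. 495.  56.] len 15 ang z27 67.2 z54 67.2
[213. 154. 214. 184.] len 21 ang z27 28.5 z54 28.5
[403. 102. 323. 177.] len 71 ang z27 74.8 z54 74.8
[395.  67. 395.  96.] len 18 ang z27 35.8 z54 35.8
[393. 242. 367. 248.] len 20 ang z27 42.1 z54 42.1
[318.   1. 267.  57.] len 45 ang z27 75.4 z54 75.4
[ 60. 113. 152.  -0.] len 94 ang z27 74.7 z54 74.7
[341. 231. 337. 206.] len 20 ang z27 41.7 z54 41.7
[130. 176.  88. 140.] len 36 ang z27 74.6 z54 74.6
[413. 204. 407. 230.] len 20 ang z27 24.4 z54 24.4
[410.  55. 364.   0.] len 45 ang z27 74.6 z54 74.6
[150. 198. 128. 174.] len 22 ang z27 67.5 z54 67.5
[... 2115 characters left out ...]
 89.9 z54 89.9
[172. 226. 145. 276.] len 46 ang z27 89.9 z54 89.9
[-0. 90. 17. 40.] len 35 ang z27 0.3 z54 0.3
[497.  55. 474.  40.] len 18 ang z27 0.4 z54 0.4
[510. 324. 493. 344.] len 21 ang z27 0.0 z54 0.0
[479.  35. 501.  50.] len 18 ang z27 89.6 z54 89.6
[29. 32. 94. 68.] len 44 ang z27 90.0 z54 90.0
[89. 73. 25. 38.] len 43 ang z27 90.0 z54 90.0
[38.  0. 28. 30.] len 19 ang z27 89.9 z54 89.9
[451.  51. 506.  -0.] len 41 ang z27 74.6 z54 74.6
[21. 27. 30.  0.] len 17 ang z27 0.3 z54 0.3
[446. 195. 414. 216.] len 26 ang z27 66.1 z54 66.1
[362. 183. 344. 201.] len 18 ang z27 78.3 z54 78.3
[118. 321.  59. 353.] len 60 ang z27 60.3 z54 60.3
[327. 168. 359. 139.] len 29 ang z27 74.7 z54 74.7
```

View pics/c5.png

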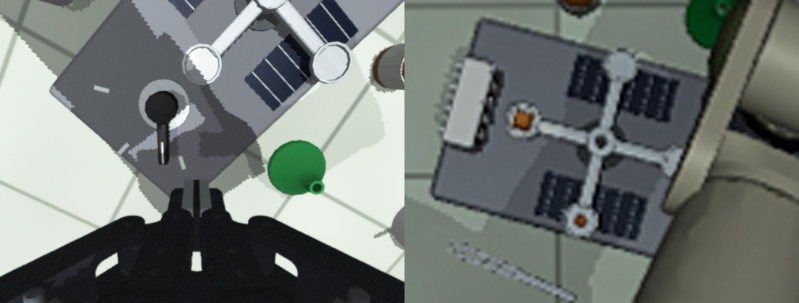

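The wrist view shows the lever running from the boss at (160,105) to (164,160), still near off. The empty saucers and the funnel at (297,167) stand clear of the finger. The top view shows the keycap at (522,120), square to the lamp and in its saucer, with the cabochon at (580,220) in its own.

Run:
```python
import numpy as np
for i,t in enumerate(np.r_[-57:-103:-2.8]):
    a=np.radians(t);u=np.array([np.cos(a),np.sin(a)]);n=np.array([-u[1],u[0]])
    c=(np.array([543.3,-118.6])+38*u+13*n-[588.4,-137.6])/10
    print(i,round(t,1),c.round(2),round(np.radians(min(t,-61)+61),2))
```

```text
0 -57.0 [-1.35 -0.58] 0.0
1 -59.8 [-1.47 -0.73] 0.0
2 -62.6 [-1.61 -0.88] -0.03
3 -65.4 [-1.75 -1.01] -0.08
4 -68.2 [-1.89 -1.15] -0.13
5 -71.0 [-2.04 -1.27] -0.17
6 -73.8 [-2.2  -1.39] -0.22
7 -76.6 [-2.36 -1.5 ] -0.27
8 -79.4 [-2.53 -1.6 ] -0.32
9 -82.2 [-2.71 -1.69] -0.37
10 -85.0 [-2.88 -1.77] -0.42
11 -87.8 [-3.07 -1.85] -0.47
12 -90.6 [-3.25 -1.91] -0.52
13 -93.4 [-3.44 -1.97] -0.57
14 -96.2 [-3.63 -2.02] -0.61
15 -99.0 [-3.82 -2.06] -0.66
16 -101.8 [-4.01 -2.09] -0.71
```

Request:
send_rows([
  {"offset":[0,0,-2],"spin":0},
  {"offset":[0,0,-4],"spin":0},
  {"offset":[0,0,-6],"spin":0},
  {"offset":[0,0,-8],"spin":0},
  {"offset":[0,0,-9.1],"spin":0},
  {"offset":[0,0,-9.5],"spin":0},
  {"offset":[0,0,-9.5],"spin":0},
])

```text
time_s: 10.6
eef_pos: [588.5, -137.3, 43.9]
ee_rot: [-0.0, 0.508, 0.861, -0.0]
force: [-0.8, 0.8, 0.4]
grip_width: 0.001
grip_force: 0.0
```

Request:
send_rows([
  {"offset":[-0.5,-0.2,0],"spin":0},
  {"offset":[-1.0,-0.4,0],"spin":0},
  {"offset":[-1.35,-0.58,0],"spin":0},
  {"offset":[-1.61,-0.88,0],"spin":-0.03},
  {"offset":[-1.75,-1.01,0],"spin":-0.08},
  {"offset":[-1.89,-1.15,0],"spin":-0.13},
  {"offset":[-2.04,-1.27,0],"spin":-0.17},
  {"offset":[-2.2,-1.39,0],"spin":-0.22},
])

```text
time_s: 11.27
eef_pos: [566.9, -151.6, 45.3]
ee_rot: [0.001, 0.601, 0.799, 0.0]
force: [0.2, 1.2, 3.3]
grip_width: 0.0
grip_force: 1.7
```

Request:
send_rows([
  {"offset":[-0.16,-0.11,0],"spin":-0.05},
  {"offset":[-0.33,-0.21,0],"spin":-0.1},
  {"offset":[-0.51,-0.3,0],"spin":-0.15},
  {"offset":[-0.68,-0.38,0],"spin":-0.2},
  {"offset":[-0.87,-0.46,0],"spin":-0.25},
  {"offset":[-1.05,-0.52,0],"spin":-0.3},
  {"offset":[-1.24,-0.58,0],"spin":-0.35},
  {"offset":[-1.24,-0.58,0],"spin":-0.35},
])

```text
time_s: 11.93
eef_pos: [554.4, -157.7, 45.3]
ee_rot: [0.001, 0.731, 0.683, 0.0]
force: [-0.5, -0.6, 4.0]
grip_width: -0.003
grip_force: 1.8
```

Run:
```python
from h import *
np.set_printoptions(precision=1,suppress=True)
s=ctrl.sense(); M=wpose(s); a,_=save('wrist','w6.png'); b,_=save('side','s6.png'); print(s['eef_pos'],s['ee_rot'])
for n,z in [('knob_axis',44),('lever_tip',44)]:
    for r in ctrl.place_of('wrist',n)[:1]: print(n,r['conf'],r['uv'],w_z(r['uv'],z,M))
b=cv2.resize(b[130:260,190:340],(443,384),interpolation=cv2.INTER_CUBIC)
cv2.imwrite('pics/c6.png',cv2.resize(np.hstack([a,b]),None,fx=.83,fy=.83)[:,:,::-1])
```

```text
[ 554.4 -157.7   45.3] [0.  0.7 0.7 0. ]
knob_axis 0.69 [212.7, 160.8] [ 542.4 -118.    44. ]
lever_tip 0.7 [215.8, 269.9] [ 538.8 -170.7   44. ]
```

View pics/c6.png

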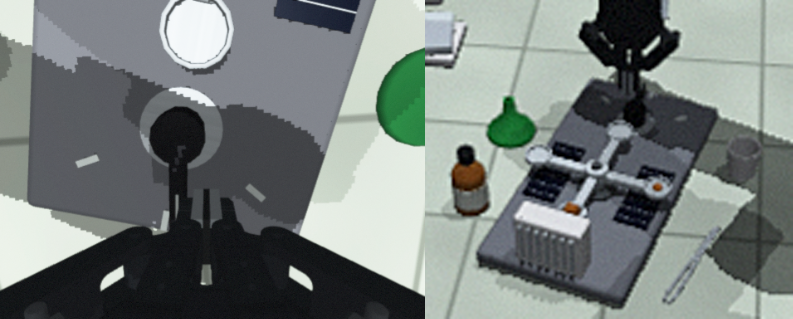

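The wrist view shows the finger beside the lever. The lever runs from the boss at (178,135) to about (178,222), roughly 11° short of the middle mark at (165,222). The wrist force is 4 N upward, so the finger's shoulder is riding on the lever's top. I'll rise slightly and push on.

Request:
send_rows([
  {"offset":[0.05,0,0.2],"spin":0},
  {"offset":[-0.1,-0.02,0.2],"spin":-0.03},
  {"offset":[-0.25,-0.06,0.2],"spin":-0.07},
  {"offset":[-0.42,-0.09,0.2],"spin":-0.11},
  {"offset":[-0.56,-0.11,0.2],"spin":-0.14},
  {"offset":[-0.64,-0.13,0.2],"spin":-0.166},
  {"offset":[-0.66,-0.13,0.2],"spin":-0.166},
  {"offset":[-0.66,-0.13,0.2],"spin":-0.166},
])

```text
time_s: 12.8
eef_pos: [547.6, -158.3, 46.1]
ee_rot: [-0.0, 0.783, 0.622, -0.0]
force: [-0.2, 0.1, 0.0]
grip_width: -0.002
grip_force: 0.1
```

Run:
```python
from h import *
np.set_printoptions(precision=1,suppress=True)
s=ctrl.sense(); M=wpose(s); a,_=save('wrist','w7.png'); print(s['eef_pos'],s['ee_rot'],s['force'])
for i in range(2):
  for n,z in [('knob_axis',44),('lever_tip',44)]:
    for r in ctrl.place_of('wrist',n)[:1]: print(n,r['conf'],r['uv'],w_z(r['uv'],z,M))
cv2.imwrite('pics/c7.png',cv2.resize(a[90:290,110:350],(720,600),interpolation=cv2.INTER_CUBIC)[:,:,::-1])
```

```text
[ 547.6 -158.3   46.1] [-0.   0.8  0.6 -0. ] [-0.2  0.1  0. ]
knob_axis 0.87 [217.5, 162.7] [ 543.9 -118.5   44. ]
knob_axis 0.87 [217.5, 162.7] [ 543.9 -118.5   44. ]
```

View pics/c7.png

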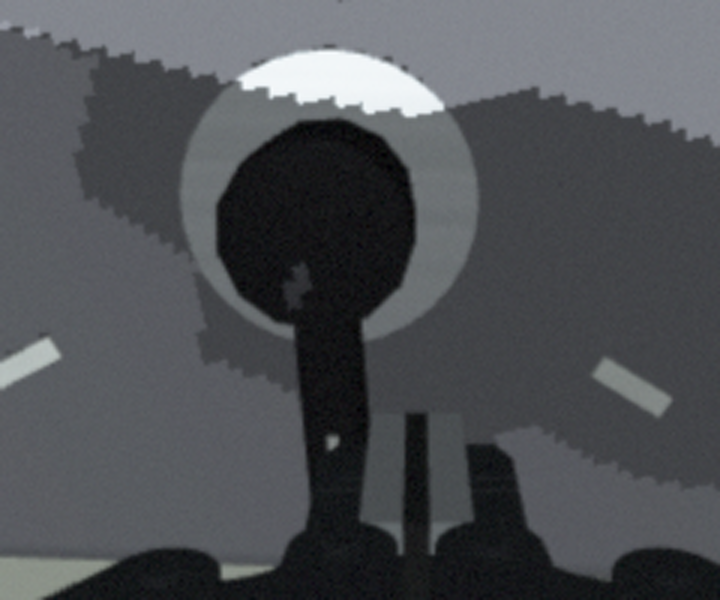

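```bash
cat > m.py <<'E'
from h import *
np.set_printoptions(precision=1,suppress=True)
s=ctrl.sense(); M=wpose(s)
P=lambda x,y,z:w_z((110+(x+.5)/3-.5,90+(y+.5)/3-.5),z,M)
K=P(316,222,54); print('K',K)
for q in [(329,340),(337,420)]:
    v=P(*q,52)-K; print(np.degrees(np.arctan2(v[1],v[0])))
d=P(337,420,52)-P(329,340,52); print('line',np.degrees(np.arctan2(d[1],d[0])))
for q in [(632,387),(20,365)]:
    p=P(*q,26); v=p-K; print('mark',p,np.hypot(*v[:2]),np.degrees(np.arctan2(v[1],v[0])))
lines(cv2.imread('pics/w7.png')[90:290,110:350,::-1].copy(), M@np.eye(4),box=(0,0,999,999),minl=999)
g=cv2.imread('pics/w7.png',0); L=cv2.createLineSegmentDetector(0).detect(g)[0][:,0]
for l in L:
    if 200<l[0]<240 and 195<max(l[1],l[3])<260 and np.hypot(l[2]-l[0],l[3]-l[1])>15:
        a,b=w_z(l[:2],52,M),w_z(l[2:],52,M); print(l.round(0),np.degrees(np.arctan2(*(b-a)[1::-1])))
E
python3 m.py
```

```text
K [ 544.2 -117.    54. ]
-99.28622389243714
-99.20346126498616
line -99.08517916336038
mark [ 585.7 -162.3   26. ] 61.462538710410364 -47.46631912859617
mark [ 484.6 -134.4   26. ] 62.08049569054546 -163.72021498848756
[202. 197. 189. 188.] 128.27783492911493
[233. 203. 250. 195.] 13.959542505511692
```

Request:
send_rows([
  {"offset":[-0.1,0,0],"spin":-0.03},
  {"offset":[-0.2,-0.01,0],"spin":-0.06},
  {"offset":[-0.29,-0.02,0],"spin":-0.08},
  {"offset":[-0.35,-0.02,0],"spin":-0.087},
  {"offset":[-0.35,-0.02,0],"spin":-0.087},
])

```text
time_s: 13.47
eef_pos: [544.1, -158.7, 46.3]
ee_rot: [-0.0, 0.81, 0.587, -0.0]
force: [0.3, -0.5, -1.3]
grip_width: -0.003
grip_force: 0.3
```

Run:
```python
from h import *
np.set_printoptions(precision=1,suppress=True)
s=ctrl.sense(); M=wpose(s); a,_=save('wrist','w8.png'); print(s['eef_pos'],s['ee_rot'],s['force'])
# dark lever edges per row
g=cv2.cvtColor(a,cv2.COLOR_RGB2GRAY)
c0=w_z((217.5,162.7),44,M); c=[]
for v in range(200,240,3):
    r=g[v,195:250]<35; i=np.flatnonzero(r)
    if len(i): 
        j=i[0]; k=j
        while k+1<len(r) and r[k+1]: k+=1
        m=195+(j+k)/2; p=w_z((m,v),52,M); c.append(p); print(v,195+j,195+k,p,np.degrees(np.arctan2(p[1]+118.5,p[0]-543.7)))
```

```text
[ 544.1 -158.7   46.3] [-0.   0.8  0.6 -0. ] [ 0.3 -0.5 -1.3]
200 209 229 [ 540.3 -132.8   52. ] -103.18952861643112
203 209 229 [ 539.9 -134.1   52. ] -103.72156313427817
206 209 230 [ 539.6 -135.4   52. ] -103.46965764651942
209 209 230 [ 539.2 -136.7   52. ] -103.90745353856931
212 209 230 [ 538.7 -138.    52. ] -104.2881331767909
215 210 231 [ 538.7 -139.4   52. ] -103.47390439166992
218 210 231 [ 538.2 -140.8   52. ] -103.83517421522657
221 210 231 [ 537.8 -142.1   52. ] -104.1570881605911
224 211 231 [ 537.5 -143.4   52. ] -103.96103256574345
227 211 232 [ 537.2 -144.8   52. ] -103.78447192230924
230 211 232 [ 536.8 -146.2   52. ] -104.06324125451691
233 212 232 [ 536.5 -147.6   52. ] -103.89795331289321
236 212 217 [ 532.9 -147.9   52. ] -110.18788337971681
239 212 217 [ 532.4 -149.2   52. ] -110.16872834498473
```

Request:
send_rows([
  {"offset":[-0.04,0,0],"spin":-0.01},
  {"offset":[-0.08,0,0],"spin":-0.02},
  {"offset":[-0.08,0,0],"spin":-0.02},
])

```text
time_s: 13.77
eef_pos: [543.3, -158.7, 46.3]
ee_rot: [0.0, 0.816, 0.578, -0.0]
force: [1.2, -1.2, -0.5]
grip_width: -0.0
grip_force: 0.3
```

Request:
send_rows([
  {"offset":[0.3,-0.05,0],"spin":0},
  {"offset":[0.8,-0.15,0],"spin":0},
  {"offset":[1.5,-0.35,0],"spin":0},
  {"offset":[2,-0.5,1],"spin":0},
  {"offset":[2,-0.5,3],"spin":0},
  {"offset":[2,-0.5,6],"spin":0},
  {"offset":[2,-0.5,9],"spin":0},
  {"offset":[2,-0.5,9.5],"spin":0},
])

```text
time_s: 14.43
eef_pos: [565.7, -164.6, 146.5]
ee_rot: [0.004, 0.816, 0.579, 0.002]
force: [0.8, -0.1, 1.1]
grip_width: -0.001
grip_force: 0.0
```

Run:
```python
from h import *
np.set_printoptions(precision=1,suppress=True)
ctrl.capture('wrist');ctrl.capture('wrist')
s=ctrl.sense(); M=wpose(s); a,_=save('wrist','w9.png'); b,_=save('top','t9.png'); print(s['eef_pos'],s['ee_rot'],s['force'],s['dq'])
for n,z in [('knob_axis',44),('lever_tip',44)]:
    for r in ctrl.place_of('wrist',n)[:1]: print(n,r['conf'],r['uv'],w_z(r['uv'],z,M))
g=cv2.cvtColor(a,cv2.COLOR_RGB2GRAY); L=cv2.createLineSegmentDetector().detect(g)[0][:,0]
for l in L:
    if np.hypot(l[2]-l[0],l[3]-l[1])>22 and max(l[1],l[3])<230:
        p,q=w_z(l[:2],52,M),w_z(l[2:],52,M); print(l.round(0),p[:2],round(np.degrees(np.arctan2(*(q-p)[1::-1]))%90,1))
b=cv2.resize(b[150:250,205:335],(499,384),interpolation=cv2.INTER_CUBIC)
cv2.imwrite('pics/c9.png',cv2.resize(np.hstack([a,b]),None,fx=.79,fy=.79)[:,:,::-1])
```

```text
[ 564.3 -164.   142.5] [0.  0.8 0.6 0. ] [-0.3 -0.1 -1. ] [-0.   0.   0.1 -0.  -0.   0. ]
knob_axis 0.59 [195.1, 140.5] [ 541.2 -118.9   44. ]
lever_tip 0.75 [204.8, 208.9] [ 528.9 -169.4   44. ]
[199. 184. 202. 209.] [ 533.5 -148.2] 74.5
[204. 209. 203. 159.] [ 530.2 -167.3] 69.3
[242.  21. 303.  16.] [598.7 -57.8] 74.6
[348.  67. 354.  38.] [ 655.2 -106.8] 62.2
[303.  13. 242.  18.] [636.5 -66.4] 74.6
[132.   1.  72.   6.] [537.8 -24.4] 74.5
[ 78.  33. 137.  29.] [497.7 -30.1] 74.6
[ 73.   8. 132.   4.] [501.4 -16.1] 74.7
[137.  26.  77.  31.] [534.8 -38.5] 74.7
[428.  73. 415.  91.] [ 703.9 -128.1] 38.4
[360.  30. 389.  13.] [667.7 -87.4] 8.7
[193.  37. 189.   0.] [566.1 -56.3] 75.3
[391. 102. 367.  97.] [ 676.5 -137.6] 61.1
[ 82. 111.  60.   0.] [477.8 -74.3] 74.6
[228. 118. 207. 103.] [ 569.3 -111.2] 35.7
[316.   1. 319. 207.] [645.9 -62.1] 74.6
[197. 209. 192. 158.] [ 525.5 -165.7] 73.8
[171.  40. 160.  59.] [552.2 -53.1] 37.5
[160.  61. 168.  82.] [540.7 -62.6] 87.5
[172.   0. 177.  38.] [561.5 -32.4] 75.3
[ 44. 227.  13. 223.] [ 413.4 -140.8] 63.2
[ 26. 142.  14. 119.] [432.2
[... 326 characters left out ...]
 [ 456.1 -152.7] 74.6
[511.  34. 433.  61.] [ 759.2 -121.9] 90.0
[202. 220. 107. 226.] [ 525.6 -174.5] 74.5
[314. 212. 244. 217.] [ 605.8 -196.4] 74.7
[  1. 111.  37. 116.] [426.  -56.4] 63.9
[436.  54. 511.  27.] [ 711.3 -117.9] 0.1
[319.  95. 352.  83.] [ 631.9 -117.7] 0.1
[356.  89. 319. 102.] [ 656.6 -122. ] 89.9
[ 23. 165.  38. 194.] [421.7 -93.7] 89.7
[ 42. 201.  56. 226.] [ 421.6 -122.2] 0.5
[ 40. 195.  92. 176.] [ 422.8 -117.4] 89.9
[ 49. 225.  37. 203.] [ 417.3 -140.7] 89.8
[ 33. 196.  17. 166.] [ 417.4 -116.8] 0.0
[ 94. 182.  43. 200.] [ 463.3 -121.7] 89.9
[ 35. 203.   0. 215.] [ 415.9 -121.6] 0.1
[  0. 209.  33. 197.] [ 390.1 -117.3] 89.7
[313. 118. 311.   1.] [ 624.1 -130.8] 74.6
```

View pics/c9.png

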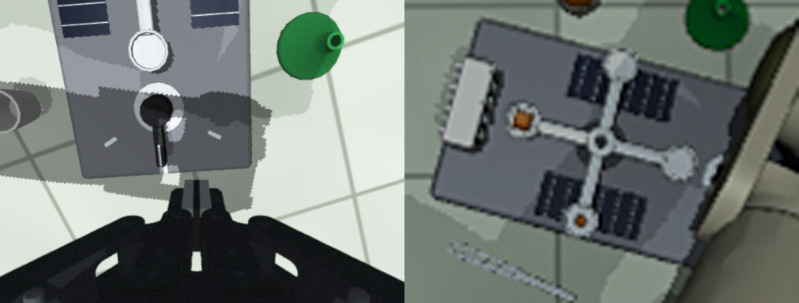

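The wrist view shows the lever lying from the boss at (157,108) to (161,165), midway between the two side marks and about 1° from the middle mark. The top view shows the keycap at (522,120) square before the lamp, and the cabochon seated at (580,220). Nothing else has moved and the arm is clear, so I'll hand in.

Request:
send_rows([
  {"offset":[0,0,2],"spin":0},
  {"offset":[0,0,3],"spin":0},
  {"offset":[0,0,3],"spin":0},
  {"offset":[0,0,3],"spin":0},
])

```text
time_s: 15.07
eef_pos: [563.4, -163.7, 171.0]
ee_rot: [0.0, 0.816, 0.578, 0.0]
force: [0.6, -0.2, -0.5]
grip_width: -0.002
grip_force: 0.0
```

```bash
python3 -c "
from rig import ctrl
print(ctrl.finish_job())"
```

```text
the job is handed in; nothing more can be done
None
```

The keycap was swung to within about half a degree of square in front of the lamp window. Then the lever was pushed to within about 1° of its middle mark, and the job was handed in at about 15 s with the arm clear and both resin pieces still in their saucers; no verdict was shown.

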